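# Unhitch the cart tongue and hold it raised

### The job

The cart tongue on the service board is locked onto its hitch ball by a spring latch. Take the latch's upright yellow grip, pull it sideways, away from the coupler, until the bolt is clear, then lift the tongue off the ball and finish still holding it with the gripper, steady, with the coupler about 80 mm above where it sat on the ball. Leave the other things on the bench where they are.

Things in the scene. Friction and masses are not known exactly. Their poses are not given: they have to be found in the camera images.
- stand: Plywood service board, 260 x 460 x 15 mm, fixed to the bench: ball mount at one end, grey pivot bracket at the other. Origin on the bench right below the hitch ball's centre. +y points along the tongue from ball to pivot; -x is the direction in which the latch is pulled; z up. It spans x -160 to 100 mm, y -90 to 370 mm in this frame.
- latch_grip (a point): Point on the axis of the latch's yellow upright grip, a round post 18 mm in diameter; 102 mm above the bench with the tongue down. Plain post from 54 mm below to 30 mm above this point, then a 26 mm wide cap, top 40 mm above it. It stands 118 mm to the stand's -x side of the ball centre, with 67 mm free between post and coupler above the latch barrel. Moves and tilts with the tongue.
- latch (a joint): Travel of the latch in m: 0 locked (bolt under the collar of the ball), positive when pulled along the stand's -x axis, away from the coupler; stop at 0.020. The bolt is clear of the collar from 0.009 on. A spring pulls it home with about 5 N at 0 and 9 N at 0.020. While locked the tongue lifts only about 2 mm.
- tongue_arm (a joint): Angle of the tongue in rad: 0 level and down on the ball, positive with the coupler end raised, stop at 0.8. The pivot axis is level, along the stand's x axis, through point pivot; the coupler is 300 mm from it, so it rises 300 mm x sin(angle): 0.27 rad is 80 mm. Lifting at the grip takes about 3 to 7 N; the tongue falls back when let go.
- pivot (a point): Point on the tongue's pivot axis in the middle of the grey bracket, 98 mm above the bench.
- coupler (a point): Centre of the socket of the red coupler (72 mm across, top 134 mm above the bench) on the end of the blue 40 mm square tongue; at the ball centre, 98 mm above the bench, when the tongue is down. From its side the latch barrel, 24 mm thick (top 69 mm above the bench), points to the yellow grip.
- ball_center (a point): Centre of the fixed steel hitch ball, 44 mm in diameter, 98 mm above the bench.
- spare_ball: Bystander: spare steel hitch ball standing on its shank, 44 mm wide, 75 mm high. Origin under its centre.
- ball_cap: Bystander: black plastic cup, 56 mm wide, 45 mm high. Origin under its centre.
- spanner: Bystander: steel spanner, 170 mm long, lying on the board. Lies along its x axis.
- grease_jar: Bystander: white jar with red lid, 68 mm wide, 75 mm high. Origin under its centre.
- tape_roll: Bystander: roll of tape lying flat, 100 mm wide, 48 mm high. Origin under its centre.
- carton: Bystander: cardboard carton 120 x 160 x 90 mm. Origin under its centre.
- spray_can: Bystander: green spray can, 52 mm wide, 150 mm high. Origin under its centre.

How it is judged:
On the way, in this order (a step that is already met when the one before it is completed fails the run):
1. the latch is pulled clear while the tongue is still down on the ball (value of joint latch above 0.009 m and value of joint tongue_arm below 0.035 rad), for 0.05 s.
2. the tongue is lifted off the ball, in the gripper (value of joint tongue_arm above 0.2 rad and contact force between the fingers and tongue_arm above 1 N), for 0.2 s.
At the end, for the whole second after the job is handed in: The fingers still hold the latch grip or tongue (contact over 1 N), the tongue stands at 0.20 to 0.36 rad (coupler about 60 to 105 mm above its seat) and is still (under 0.08 rad/s); no bystander has moved more than 30 mm (all of step 2 and value of joint tongue_arm below 0.36 rad and velocity of joint tongue_arm between -0.08 and 0.08 rad/s); the arm keeps its last pose, push and grip.
It fails at once if one of the other loose things is moved more than 30 mm (distance of any of spare_ball, ball_cap, spanner, grease_jar, tape_roll, carton, spray_can from where it was at the start of the episode above 0.03 m).
It also fails if it takes over 30 s, if anything falls off the work surface, if the arm or the gripper's body presses on something with over 40 N, if the wrist force passes 120 N, or if a joint passes its speed limit or range.

### The arm

A 7-joint arm with a two-finger parallel gripper is mounted at the origin on the work surface. World frame = base frame: x ahead of the robot, y to its left, z up, the work surface at z = 0. Lengths are in m, angles in rad, forces in N, time in s.
With the tool pointing down it reaches from about 0.4 to 0.85 m from the base axis. Payload 4.5 kg.
Tool frame: the origin (TCP) lies on the centre line of the jaws, within the pads' length; the fingertips stand 8 mm ahead of it and the grasp point (between the pads) lies 11 mm behind it; z points along the fingers, x is the direction in which the jaws open and shut, and the axes are right-handed (so a half turn about z gives the same grasp; the last joint's range is limited). The gripper opens to 88 mm and grips with 3 to 60 N. Pads are 18 mm wide; open, the fingers measure 123 mm over their backs; the gripper's body (75 mm by 187 mm) begins 45 mm behind the grasp point.
Start: joints at [1.37, 0.689, -0.195, 1.565, 0.157, 0.902, -0.215], TCP at [0.145, -0.608, 0.247] pointing down, gripper open.
Joint ranges: [-3.01, 3.01], [-0.46, 2.08], [-1.47, 1.51], [0.13, 2.56], [-1, 4.14], [0.04, 2.09], [-2.66, 2.66]. Speed limits (rad/s): [2.57, 2.57, 3.14, 3.14, 3.14, 3.14, 3.14].

### API

Orientations are given as a unit quaternion [x, y, z, w].
In Python, from plant import get_state, snapshot, finish_job, boxes_of, pinpoint gives the robot as it stands.
- The arm moves only by the shell command python3 -m creep 'ROWS' [FORCE]. ROWS is JSON, a list of rows, each an object with "hand": the finger opening in m, from 0 to 0.0881; "slide": the shift along the tool's x, y, z in m, a list of three; "turn": the turn about the tool's z in degrees. A call has 1 to 5 rows; each row shifts and turns the commanded pose from where the row before left it, along the tool's axes as they then stand; what a row does not reach is not made up. A row lasts 1/8 s, in which the tool goes at most 62.5 mm and 10.7 degrees, less where a joint would pass 70% of its speed; a pose out of reach is approached as far as the arm can. A call is refused whole if a number of a shift passes 0.0625 or a number of a turn 10.7, either way. A call with a gripper value outside its range is refused whole. The fingers move at their own pace and stop on an object; FORCE is the grip in N (left out, the last holds). Time passes only in rows, so rows that do not move let the fingers close. It gives the time, the measured TCP pose, the force and the opening at its end, in the units of the state.
- get_state(): the state, without advancing time (a new reading comes with each control period).
- snapshot(name): name is "scene" or "top" or "wrist"; returns a dict with "frame" (480x640x3 uint8, red, green, blue), "depth" (480x640 float32, m along the optical axis (not along the pixel's ray), 0 where there is no reading), "mtx" (3x3 intrinsics, pixels), "camera_from_world" (4x4, takes a point from world to camera coordinates). Camera axes: x right, y down, z forward; pixel columns grow to the right and rows downward; lengths in m; the calibration is good to about 2 mm. A picture is of the moment at which its call begins.
- finish_job(): hands the job in, once; it reports no verdict.
Trained networks look in a picture, given as the dict that the camera call returned (one of the last four; its "shot" number tells which), for a name from the list of things; names that differ only in an ending like _2 or _b are one class to them, and where a whole thing is asked for, a point or a joint stands for the part that bears it (a point fixed in the world has none). Each returns a list of dicts, best first, with "conf" (0 to 1); they miss things now and then, are a little off and sometimes report something else, mostly with a low value. They report only what shows in the picture. A call takes as long as a camera call.
- boxes_of(target, picture): "uv" ([column, row] in pixels, amid what is visible of it).
- pinpoint(target, picture): "uv" ([column, row] in pixels: a listed point, or the origin of a listed thing).
The state is a dict: "clock": time; "q": joint angles; "qd": joint speeds; "joint_torque": joint torques, N m; "tool_pos": TCP position; "eef_rot": TCP orientation; "contact_force": force on the tool from outside, world axes, zero at the start; "moment": the same for the moment, N m; "opening": opening from 0.0 (shut) to 1.0 (fully open).
Only numpy, scipy, OpenCV 4.12 (cv2) and the standard library are available. Lean on these libraries where they do the work, as an engineer would, in place of code of your own. Each camera call takes 0.05 s, during which the arm holds its last target.

## Working session

There is one attempt and no reset: what is moved stays moved. The work goes in short steps, Python scripts to look and compute and a shell command to move; the robot and the scene stay as the last step left them, time stands still between calls to the robot, and variables do not carry over. Pictures are saved under pics/ and viewed, and the job is handed in when it is done.

```bash
mkdir -p pics
cat > h.py <<'E'
import numpy as np, cv2
from plant import get_state, snapshot, boxes_of, pinpoint
def px2w(p,uv,z=None,r=0):
    K=np.array(p["mtx"]);T=np.linalg.inv(np.array(p["camera_from_world"]))
    ray=np.linalg.inv(K)@np.array([uv[0],uv[1],1.])
    o=T[:3,3];d=T[:3,:3]@ray
    if z is not None: return o+d*(z-o[2])/d[2]
    D=p["depth"][int(round(uv[1])),int(round(uv[0]))]
    return o+d*D
def save(p,n): cv2.imwrite("pics/"+n,cv2.cvtColor(p["frame"],cv2.COLOR_RGB2BGR))
E
python3 - <<'E'
from h import *
np.set_printoptions(precision=4,suppress=True)
s=get_state();print({k:np.round(v,4) for k,v in s.items()})
H=dict(latch_grip=.102,coupler=.098,pivot=.098,ball_center=.098,stand=0,spare_ball=0,ball_cap=0,grease_jar=0,tape_roll=0,carton=0,spray_can=0,spanner=.015)
for c in("top","scene"):
    p=snapshot(c);save(p,c+"0.png")
    for t,z in H.items():
        r=pinpoint(t,p)[:2]
        for q in r: print(c,t,round(q["conf"],2),np.round(q["uv"],1),px2w(p,q["uv"],z))
E
```

```text
{'clock': np.float64(0.0), 'q': array([ 1.3698,  0.69  , -0.1945,  1.5663,  0.1573,  0.9025, -0.2151]), 'qd': array([ 0.0001, -0.0012, -0.0015, -0.0027, -0.0004, -0.0019,  0.0007]), 'joint_torque': array([ -0.    , -52.7557,  -1.2672, -15.3424,  -0.0527,   0.0064,
         0.0002]), 'tool_pos': array([ 0.1452, -0.6073,  0.2459]), 'eef_rot': array([ 0.7851, -0.6194, -0.0007, -0.0005]), 'contact_force': array([-0.4201, -0.2205,  1.0557]), 'moment': array([-0.0195, -0.0355, -0.0002]), 'opening': np.float64(1.0044)}
top latch_grip 0.63 [366.8 245. ] [ 0.5546 -0.133   0.102 ]
top coupler 0.76 [355.6 208.2] [ 0.6606 -0.1065  0.098 ]
top pivot 0.95 [247.9 242.6] [0.5701 0.1956 0.098 ]
top ball_center 0.8 [351.8 208.6] [ 0.6597 -0.0958  0.098 ]
top ball_center 0.72 [152.8 249. ] [0.5585 0.4598 0.098 ]
top stand 0.79 [349.1 215.1] [ 0.6643 -0.0943  0.    ]
top stand 0.55 [354.9 210.1] [ 0.6794 -0.1123  0.    ]
top spare_ball 0.45 [312.6 206.3] [ 0.6944  0.015  -0.    ]
top ball_cap 0.78 [284.1 214.4] [0.6715 0.1014 0.    ]
top ball_cap 0.66 [365.  246.3] [ 0.568  -0.1381  0.    ]
top grease_j
[... 507 characters left out ...]

scene stand 0.63 [264.3 273.6] [ 0.6636 -0.099  -0.    ]
scene stand 0.39 [352.6 264.2] [0.4937 0.0705 0.    ]
scene spare_ball 0.94 [290.2 297.9] [0.6887 0.0124 0.    ]
scene ball_cap 0.63 [325.6 305.3] [ 0.6547  0.0997 -0.    ]
scene ball_cap 0.24 [376.8 273.9] [0.4857 0.1432 0.    ]
scene grease_jar 0.9 [197.4 268.7] [ 0.7582 -0.2581  0.    ]
scene grease_jar 0.19 [262.5 275.6] [ 0.672  -0.0979  0.    ]
scene carton 0.68 [487.5 368.1] [0.5863 0.499  0.    ]
scene spray_can 0.87 [231.8 177.5] [ 0.3943 -0.4867 -0.    ]
scene spray_can 0.2 [198.8 269.9] [ 0.7591 -0.2516  0.    ]
scene spanner 0.62 [351.6 261.8] [0.5004 0.0715 0.015 ]
scene spanner 0.4 [263.5 245.5] [ 0.5931 -0.1636  0.015 ]
```

View pics/top0.png

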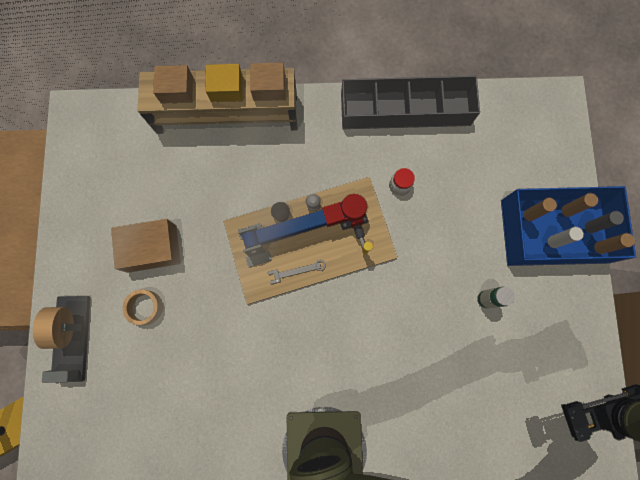

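View pics/scene0.png

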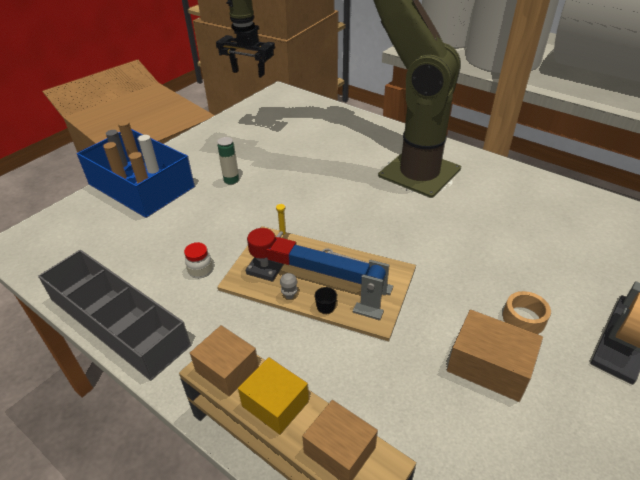

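The top view shows the yellow grip at (367,246), red coupler at (354,207) and bracket at (250,241). The scene view shows the post upright at about (281,217). I'll refine the grip position with colour and depth.

```bash
cat > g.py <<'E'
from h import *
from scipy.spatial.transform import Rotation as R
np.set_printoptions(precision=4,suppress=True)
def yel(p,box):
    f=cv2.cvtColor(p["frame"],cv2.COLOR_RGB2HSV);m=(f[...,0]>18)&(f[...,0]<34)&(f[...,1]>170)&(f[...,2]>90)
    u0,v0,u1,v1=box;k=np.zeros_like(m);k[v0:v1,u0:u1]=1
    v,u=np.nonzero(m&k);return np.array([px2w(p,(a,b)) for a,b in zip(u,v) if p["depth"][b,a]>0]),u,v
E
python3 - <<'E'
from g import *
for c,b in(("top",(350,230,385,265)),("scene",(265,195,300,245))):
    p=snapshot(c);P,u,v=yel(p,b)
    print(c,len(P),P.min(0),P.max(0),np.median(P,0))
    t=P[P[:,2]>.135]; print(" cap",len(t),t.mean(0) if len(t) else "", )
    l=P[(P[:,2]<.13)&(P[:,2]>.05)];print(" post",len(l),l.mean(0) if len(l) else "")
    T=np.linalg.inv(p["camera_from_world"]);print(" cam",T[:3,3])
    if c=="scene": print(" mean uv post@z", px2w(p,(u.mean(),v.mean()),.102),u.min(),u.max(),v.min(),v.max())
s=get_state();r=R.from_quat(s["eef_rot"]);print(r.as_matrix())
E
```

```text
top 65 [ 0.534  -0.1428  0.1155] [ 0.5561 -0.121   0.1479] [ 0.5452 -0.1298  0.1422]
 cap 63 [ 0.5455 -0.1309  0.1423]
 post 1 [ 0.5386 -0.1261  0.1155]
 cam [0.338  0.0003 1.3842]
scene 150 [ 0.5372 -0.1409  0.049 ] [ 0.5616 -0.1171  0.146 ] [ 0.553  -0.1245  0.1125]
 cap 48 [ 0.5504 -0.1276  0.1408]
 post 95 [ 0.5532 -0.1247  0.0931]
 cam [1.3218 0.6106 0.9741]
 mean uv post@z [ 0.5452 -0.1324  0.102 ] 276 284 204 234
[[ 0.2326 -0.9726  0.0001]
 [-0.9726 -0.2326 -0.    ]
 [ 0.     -0.     -1.    ]]
```

Top and scene agree: the grip axis is at about (0.546, -0.131), and the stand yaw is about 15.5°. I'll turn the tool -92° so the jaws open along stand x, then move over the grip.

```bash
python3 -m creep '[{"hand":0.088,"slide":[0,0,0],"turn":-10.2},{"hand":0.088,"slide":[0,0,0],"turn":-10.2},{"hand":0.088,"slide":[0,0,0],"turn":-10.2},{"hand":0.088,"slide":[0,0,0],"turn":-10.2},{"hand":0.088,"slide":[0,0,0],"turn":-10.2}]'
python3 -m creep '[{"hand":0.088,"slide":[0,0,0],"turn":-10.2},{"hand":0.088,"slide":[0,0,0],"turn":-10.2},{"hand":0.088,"slide":[0,0,0],"turn":-10.2},{"hand":0.088,"slide":[0,0,0],"turn":-10.2},{"hand":0.088,"slide":[0,0,0],"turn":0}]'
python3 -m creep '[{"hand":0.088,"slide":[0.04,-0.028,0],"turn":0},{"hand":0.088,"slide":[0.04,-0.028,0],"turn":0},{"hand":0.088,"slide":[0.04,-0.028,0],"turn":0},{"hand":0.088,"slide":[0.04,-0.028,0],"turn":0},{"hand":0.088,"slide":[0.04,-0.028,0],"turn":0}]'
python3 -c "
from g import *
s=get_state();print(s['q'],R.from_quat(s['eef_rot']).as_matrix())"
```

```text
clock: 2.02
tool_pos: [0.1453, -0.6079, 0.2468]
eef_rot: [0.976, -0.218, -0.0, 0.0]
contact_force: [-0.4, -0.3, -0.5]
opening: 0.999
clock: 2.65
tool_pos: [0.1451, -0.6079, 0.2466]
eef_rot: [0.991, 0.132, 0.0, -0.0]
contact_force: [0.4, -0.0, -0.7]
opening: 1.001
clock: 3.28
tool_pos: [0.3025, -0.4191, 0.247]
eef_rot: [0.991, 0.131, 0.0, 0.0]
contact_force: [1.0, -0.5, 0.3]
opening: 1.002
[ 1.2519  0.607  -0.6399  1.8755  0.4856  0.8185  0.6192] [[ 0.9659  0.2589  0.0005]
 [ 0.2589 -0.9659 -0.0006]
 [ 0.0003  0.0007 -1.    ]]
```

```bash
python3 -m creep '[{"hand":0.088,"slide":[0.04,-0.028,0],"turn":0},{"hand":0.088,"slide":[0.04,-0.028,0],"turn":0},{"hand":0.088,"slide":[0.04,-0.028,0],"turn":0},{"hand":0.088,"slide":[0.04,-0.028,0],"turn":0},{"hand":0.088,"slide":[0,0,0],"turn":0}]'
python3 - <<'E'
from g import *
p=snapshot("wrist");save(p,"w1.png")
for t,z in (("latch_grip",.102),("coupler",.098)):
    for q in pinpoint(t,p)[:2]: print(t,q["conf"],q["uv"],px2w(p,q["uv"],z))
P,u,v=yel(p,(0,0,640,480));print(len(P),P.min(0),P.max(0));t=P[P[:,2]>.138];print("cap",t.mean(0),t.min(0),t.max(0))
s=get_state();print(s["tool_pos"],s["q"])
E
```

```text
clock: 3.9
tool_pos: [0.4298, -0.266, 0.2475]
eef_rot: [0.991, 0.135, 0.002, -0.0]
contact_force: [-0.4, -0.9, -0.4]
opening: 1.0
latch_grip 0.82 [520.7, 94.9] [ 0.5479 -0.1302  0.102 ]
1455 [ 0.3731 -0.2601  0.0212] [ 0.6192 -0.0793  0.3248]
cap [ 0.5437 -0.1307  0.1421] [ 0.3731 -0.2601  0.1384] [ 0.5569 -0.1177  0.3248]
[ 0.4257 -0.2709  0.2467] [ 0.8628  0.588  -0.6186  1.9096  0.4705  0.7925  0.2481]
```

View pics/w1.png

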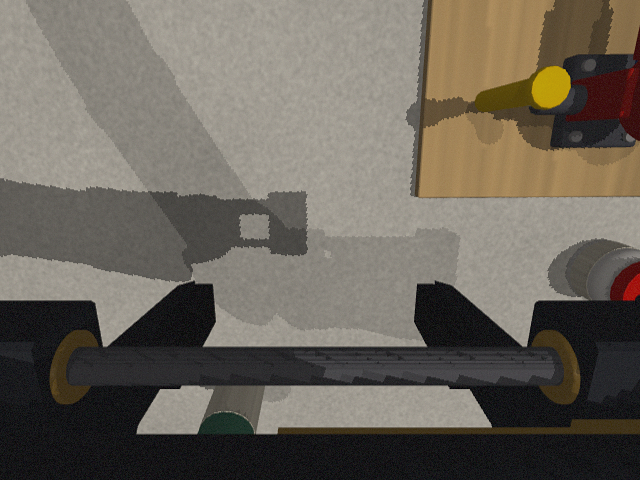

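The wrist view shows the cap at (551,87). The board edge is level in the image, so the yaw matches. The grip measures (0.547, -0.1305).

```bash
python3 -m creep '[{"hand":0.088,"slide":[0.05,-0.035,0],"turn":0},{"hand":0.088,"slide":[0.05,-0.035,0],"turn":0},{"hand":0.088,"slide":[0.052,-0.035,0],"turn":0},{"hand":0.088,"slide":[0,0,0],"turn":0},{"hand":0.088,"slide":[0,0,0.04],"turn":0}]'
python3 - <<'E'
from g import *
p=snapshot("wrist");save(p,"w2.png")
s=get_state();M=R.from_quat(s["eef_rot"]).as_matrix();print(s["tool_pos"],s["q"]);print(M)
for t,z in (("latch_grip",.102),("coupler",.098)):
    for q in pinpoint(t,p)[:2]: print(t,q["conf"],q["uv"],px2w(p,q["uv"],z))
P,u,v=yel(p,(0,0,640,480));t=P[(P[:,2]>.138)&(P[:,2]<.15)];print("cap",len(t),(t.min(0)+t.max(0))/2,t.mean(0),t.min(0),t.max(0))
print("tool-frame offset",M.T@(np.array([*t.mean(0)[:2],.099])-s["tool_pos"]))
E
```

```text
clock: 4.68
tool_pos: [0.5471, -0.1307, 0.2082]
eef_rot: [0.991, 0.131, 0.003, 0.001]
contact_force: [0.3, -0.1, 0.3]
opening: 1.0
[ 0.5422 -0.1314  0.2021] [ 0.4793  0.7085 -0.5538  1.8003  0.507   0.7855 -0.0739]
[[ 0.9658  0.2593 -0.0067]
 [ 0.2593 -0.9658 -0.001 ]
 [-0.0067 -0.0008 -1.    ]]
latch_grip 0.76 [313.0, 239.8] [ 0.5459 -0.1305  0.102 ]
cap 1369 [ 0.5448 -0.1294  0.1412] [ 0.5447 -0.1291  0.1418] [ 0.5322 -0.1418  0.138 ] [ 0.5575 -0.117   0.1443]
tool-frame offset [ 0.0037 -0.0016  0.103 ]
```

View pics/w2.png

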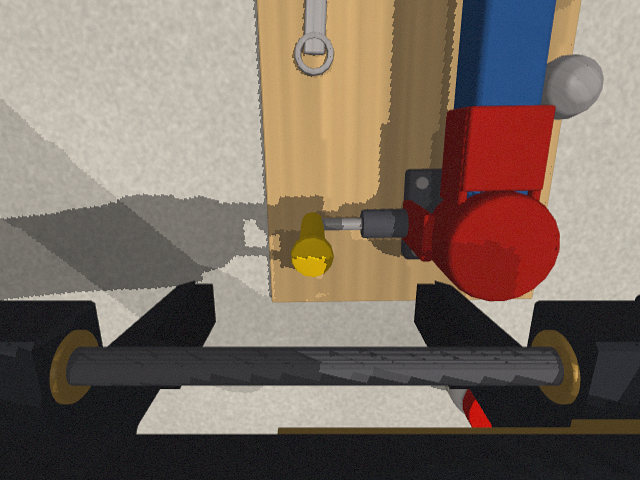

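The cap is at (312,258), centred between the jaws (about column 314). The coupler is clear of the right finger. Descending.

```bash
python3 -m creep '[{"hand":0.088,"slide":[0.001,0,0.03],"turn":0},{"hand":0.088,"slide":[0,0,0.03],"turn":0},{"hand":0.088,"slide":[0,0,0.03],"turn":0},{"hand":0.088,"slide":[0,0,0.017],"turn":0},{"hand":0.088,"slide":[0,0,0],"turn":0}]' 40
python3 - <<'E'
from g import *
p=snapshot("wrist");save(p,"w3.png")
s=get_state();print(s["tool_pos"],s["contact_force"])
E
```

```text
clock: 5.45
tool_pos: [0.546, -0.1294, 0.0997]
eef_rot: [0.991, 0.132, -0.0, 0.0]
contact_force: [0.5, 0.5, -0.3]
opening: 1.001
[ 0.5467 -0.1292  0.1004] [-1.0013 -0.4287  0.0609]
```

View pics/w3.png

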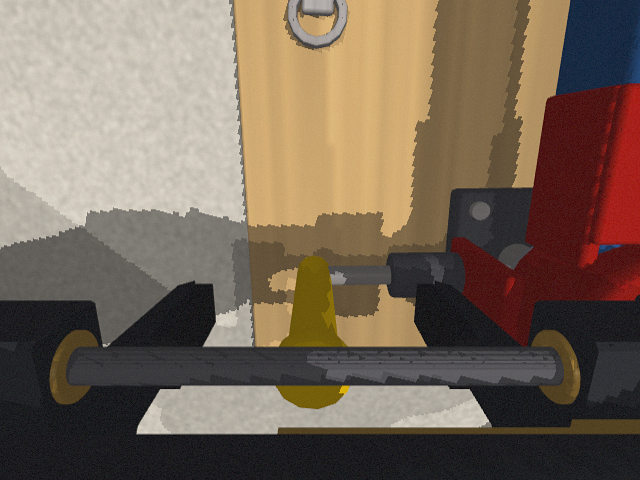

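The post stands between the fingers at about column 313. Closing.

```bash
python3 -m creep '[{"hand":0.0,"slide":[0,0,0],"turn":0},{"hand":0.0,"slide":[0,0,0],"turn":0},{"hand":0.0,"slide":[0,0,0],"turn":0},{"hand":0.0,"slide":[0,0,0],"turn":0},{"hand":0.0,"slide":[0,0,0],"turn":0}]' 45
python3 - <<'E'
from g import *
s=get_state();print(s["tool_pos"],s["contact_force"],s["moment"],s["opening"]*.0881)
E
```

```text
clock: 6.12
tool_pos: [0.5463, -0.1286, 0.0997]
eef_rot: [0.991, 0.133, -0.0, 0.0]
contact_force: [-0.3, -0.5, -0.5]
opening: 0.453
[ 0.5463 -0.1286  0.0997] [-0.2888 -0.5214 -0.5043] [-0.0136 -0.0881 -0.037 ] 0.03992359095652083
```

Still closing.

```bash
python3 -m creep '[{"hand":0.0,"slide":[0,0,0],"turn":0},{"hand":0.0,"slide":[0,0,0],"turn":0},{"hand":0.0,"slide":[0,0,0],"turn":0},{"hand":0.0,"slide":[0,0,0],"turn":0},{"hand":0.0,"slide":[0,0,0],"turn":0}]' 45
python3 - <<'E'
from g import *
s=get_state();print(s["tool_pos"],s["contact_force"],s["moment"],s["opening"]*.0881)
E
```

```text
clock: 6.75
tool_pos: [0.5453, -0.1289, 0.0994]
eef_rot: [0.991, 0.133, -0.001, 0.0]
contact_force: [-3.2, -0.6, -2.2]
opening: 0.262
[ 0.5453 -0.1289  0.0994] [-3.1866 -0.5967 -2.1532] [-0.1757  0.558  -0.0686] 0.023064608320405806
```

```bash
python3 -m creep '[{"hand":0.0,"slide":[0,0,0],"turn":0},{"hand":0.0,"slide":[0,0,0],"turn":0},{"hand":0.0,"slide":[0,0,0],"turn":0}]' 45
python3 - <<'E'
from g import *
p=snapshot("wrist");save(p,"w4.png")
s=get_state();print(s["tool_pos"],s["contact_force"],s["moment"],s["opening"]*.0881)
E
```

```text
clock: 7.12
tool_pos: [0.5454, -0.1289, 0.0994]
eef_rot: [0.991, 0.133, -0.001, 0.0]
contact_force: [-5.4, -1.5, -2.0]
opening: 0.262
[ 0.5454 -0.1289  0.0994] [-5.7009 -1.4188 -2.2312] [-0.2343  0.8201 -0.0284] 0.02297156071660182
```

View pics/w4.png

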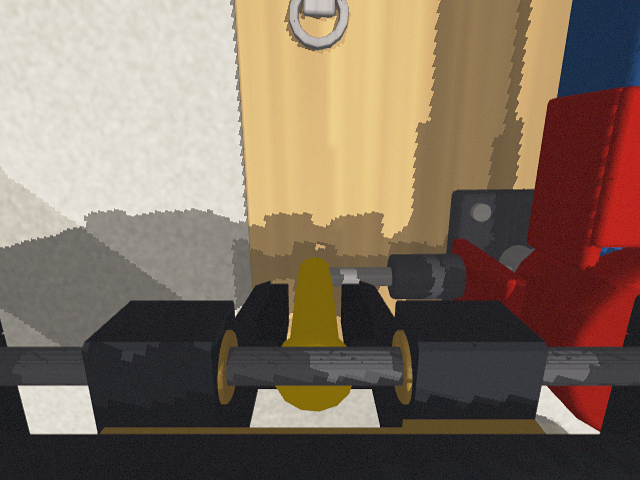

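The fingers stopped at a 23 mm reading against an 18 mm post, with a small side load. I'll test with a small pull.

```bash
python3 -m creep '[{"hand":0.0,"slide":[-0.002,0,0],"turn":0},{"hand":0.0,"slide":[-0.002,0,0],"turn":0},{"hand":0.0,"slide":[-0.001,0,0],"turn":0}]' 45
python3 - <<'E'
from g import *
s=get_state();print(s["tool_pos"],s["contact_force"],s["moment"],s["opening"]*.0881)
p=snapshot("wrist");save(p,"w5.png")
P,u,v=yel(p,(200,240,420,420));
for a in range(245,420,15):
    k=v==a
    if k.any(): print(a,u[k].min(),u[k].max(),[round(x,4) for x in (P[np.nonzero(k)[0]].mean(0) if len(P)==len(u) else [])])
print(p["mtx"])
for a in (290,310,330): print(a,[(x,round(float(p["depth"][a,x]),4)) for x in (270,282,286,290,300,315,330,340,344,350)])
E
```

```text
clock: 7.55
tool_pos: [0.5447, -0.1289, 0.1005]
eef_rot: [0.991, 0.133, 0.003, -0.0]
contact_force: [4.7, 1.1, -4.9]
opening: 0.259
[ 0.5447 -0.1289  0.1005] [ 4.6731  1.0846 -4.8584] [ 0.1472 -0.841  -0.0038] 0.022807882416344523
260 305 323 []
275 298 329 []
290 296 332 []
305 294 334 []
320 293 336 []
335 291 338 []
350 220 403 []
365 404 404 []
395 283 347 []
410 311 322 []
[[364.5717   0.     314.4432]
 [  0.     364.5717 239.7423]
 [  0.       0.       1.    ]]
290 [(270, 0.1513), (282, 0.151), (286, 0.1509), (290, 0.241), (300, 0.162), (315, 0.1554), (330, 0.1639), (340, 0.2419), (344, 0.1496), (350, 0.1499)]
310 [(270, 0.1326), (282, 0.1373), (286, 0.147), (290, 0.2465), (300, 0.1409), (315, 0.1373), (330, 0.1424), (340, 0.2458), (344, 0.1422), (350, 0.1331)]
330 [(270, 0.1192), (282, 0.1378), (286, 0.1464), (290, 0.2504), (300, 0.1256), (315, 0.1148), (330, 0.1262), (340, 0.2506), (344, 0.1424), (350, 0.1318)]
```

View pics/w5.png

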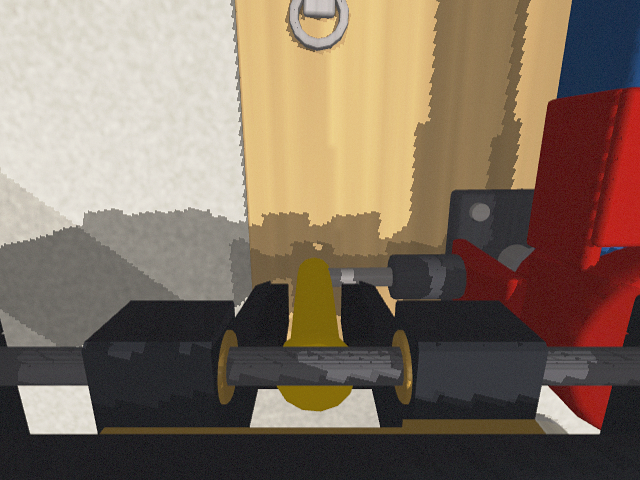

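The wrist view shows the post edges at columns 296–332, with the finger faces at 288 and 341. The pads are therefore pinching the cap's rim and not the post, so I'm too high. I'll relax, open a little, go 9 mm lower and regrip.

```bash
python3 -m creep '[{"hand":0.0,"slide":[0.004,0,0],"turn":0},{"hand":0.045,"slide":[0,0,0],"turn":0},{"hand":0.045,"slide":[0,0,0],"turn":0},{"hand":0.045,"slide":[0,0,0],"turn":0},{"hand":0.045,"slide":[0,0,0.009],"turn":0}]' 45
python3 -m creep '[{"hand":0.0,"slide":[0,0,0],"turn":0},{"hand":0.0,"slide":[0,0,0],"turn":0},{"hand":0.0,"slide":[0,0,0],"turn":0},{"hand":0.0,"slide":[0,0,0],"turn":0},{"hand":0.0,"slide":[0,0,0],"turn":0}]' 45
python3 - <<'E'
from g import *
p=snapshot("wrist");save(p,"w6.png")
s=get_state();print(s["tool_pos"],s["contact_force"],s["moment"],s["opening"]*.0881)
E
```

```text
clock: 8.22
tool_pos: [0.5458, -0.129, 0.091]
eef_rot: [0.991, 0.133, 0.001, 0.0]
contact_force: [0.2, -0.7, -0.5]
opening: 0.51
clock: 8.85
tool_pos: [0.5453, -0.1289, 0.0907]
eef_rot: [0.991, 0.133, -0.0, 0.0]
contact_force: [-0.8, -0.1, -1.5]
opening: 0.191
[ 0.5453 -0.1289  0.0908] [ 0.1873  0.0402 -0.1103] [-0.0195 -0.0316 -0.0426] 0.0168072696409177
```

View pics/w6.png

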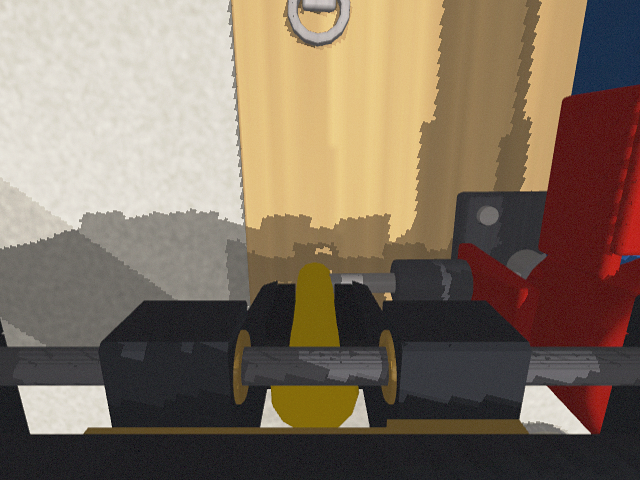

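Now the pads are on the post: opening 17 mm and no side load. Pulling along stand -x.

```bash
python3 -m creep '[{"hand":0.0,"slide":[-0.004,0,0],"turn":0},{"hand":0.0,"slide":[-0.005,0,0],"turn":0},{"hand":0.0,"slide":[-0.005,0,0],"turn":0},{"hand":0.0,"slide":[-0.003,0,0],"turn":0},{"hand":0.0,"slide":[0,0,0],"turn":0}]' 50
python3 - <<'E'
from g import *
p=snapshot("wrist");save(p,"w7.png")
s=get_state();print(s["tool_pos"],s["contact_force"],s["moment"],s["opening"]*.0881)
M=R.from_quat(s["eef_rot"]).as_matrix();print("moved in tool x",(M.T@(np.array(s["tool_pos"])-[.5453,-.1289,.0908])))
E
```

```text
clock: 9.52
tool_pos: [0.5324, -0.1325, 0.0913]
eef_rot: [0.991, 0.133, 0.004, -0.0]
contact_force: [8.4, 1.1, -5.2]
opening: 0.194
[ 0.5325 -0.1325  0.0913] [ 7.0794  1.6126 -5.1427] [-0.0015 -1.1717  0.0125] 0.01678463560781573
moved in tool x [-0.0133  0.0001 -0.0006]
```

View pics/w7.png

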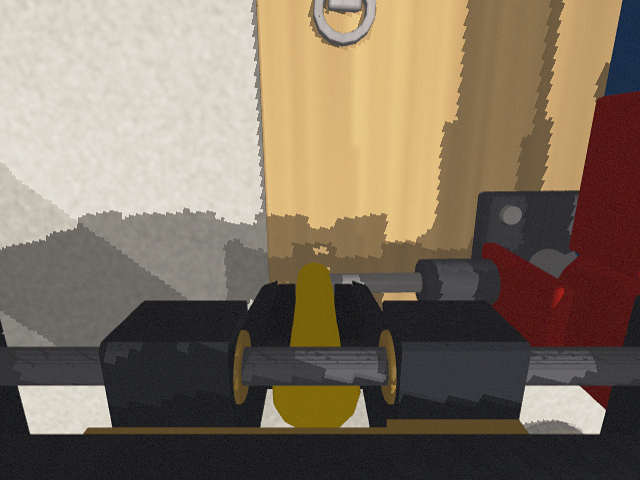

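The latch has travelled about 13 mm with a 7 N spring load, and the barrel rod visibly shows more length. I'll pull slightly more, then lift along the arc.

```bash
python3 -m creep '[{"hand":0.0,"slide":[-0.002,0,0],"turn":0},{"hand":0.0,"slide":[0,0,-0.004],"turn":0},{"hand":0.0,"slide":[0,-0.0005,-0.007],"turn":0},{"hand":0.0,"slide":[0,-0.0005,-0.007],"turn":0},{"hand":0.0,"slide":[0,-0.0005,-0.007],"turn":0}]' 50
python3 - <<'E'
from g import *
s=get_state();print(s["tool_pos"],s["contact_force"],s["moment"],s["opening"]*.0881)
p=snapshot("scene");save(p,"s8.png")
E
```

```text
clock: 10.2
tool_pos: [0.5303, -0.132, 0.1163]
eef_rot: [0.991, 0.133, 0.004, 0.0]
contact_force: [7.9, 2.1, -7.0]
opening: 0.192
[ 0.5303 -0.132   0.1163] [ 7.8823  2.0714 -6.9632] [-0.4755 -1.6078  0.0344] 0.01694579392877372
```

View pics/s8.png

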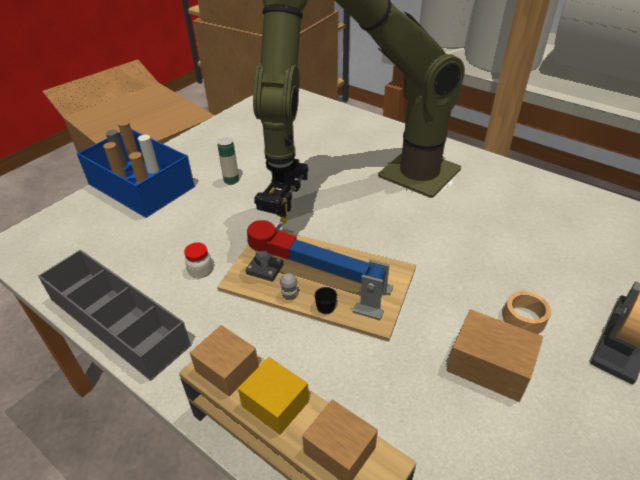

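The scene view shows the coupler rising off the ball, now at (261,235). The bystanders are untouched. Continuing up.

```bash
python3 -m creep '[{"hand":0.0,"slide":[0,-0.0006,-0.007],"turn":0},{"hand":0.0,"slide":[0,-0.0008,-0.007],"turn":0},{"hand":0.0,"slide":[0,-0.001,-0.007],"turn":0},{"hand":0.0,"slide":[0,-0.0012,-0.007],"turn":0},{"hand":0.0,"slide":[0,-0.0014,-0.007],"turn":0}]' 50
python3 -m creep '[{"hand":0.0,"slide":[0,-0.0016,-0.007],"turn":0},{"hand":0.0,"slide":[0,-0.0018,-0.007],"turn":0},{"hand":0.0,"slide":[0,-0.0015,-0.006],"turn":0},{"hand":0.0,"slide":[0,0,0],"turn":0},{"hand":0.0,"slide":[0,0,0],"turn":0}]' 50
python3 - <<'E'
from g import *
s=get_state();print(s["tool_pos"],s["contact_force"],s["moment"],s["opening"]*.0881)
p=snapshot("scene");save(p,"s9.png")
for q in pinpoint("coupler",p)[:2]: print(q)
w=snapshot("wrist");save(w,"w9.png")
t=snapshot("top");save(t,"t9.png")
# red top height from top camera
f=cv2.cvtColor(t["frame"],cv2.COLOR_RGB2HSV);m=((f[...,0]<8)|(f[...,0]>172))&(f[...,1]>150)
m[:, :300]=0;m[:,390:]=0;m[:170]=0;m[250:]=0
v,u=np.nonzero(m);P=np.array([px2w(t,(a,b)) for a,b in zip(u,v)]);print(len(P),np.percentile(P[:,2],[5,25,50,75,95,99]))
E
```

```text
clock: 10.88
tool_pos: [0.5286, -0.1261, 0.1512]
eef_rot: [0.991, 0.134, 0.004, -0.001]
contact_force: [8.5, 3.0, -7.0]
opening: 0.192
clock: 11.5
tool_pos: [0.5271, -0.121, 0.1711]
eef_rot: [0.991, 0.134, 0.003, -0.001]
contact_force: [7.9, 3.9, -7.5]
opening: 0.193
[ 0.5271 -0.121   0.1711] [ 7.8791  3.8938 -7.4724] [-0.0039 -1.5526  0.0894] 0.016986904940213855
{'uv': [264.4, 221.5], 'conf': 0.95}
{'uv': [523.8, 320.4], 'conf': 0.41}
941 [0.1793 0.1869 0.2063 0.214  0.2204 0.2229]
```

View pics/s9.png

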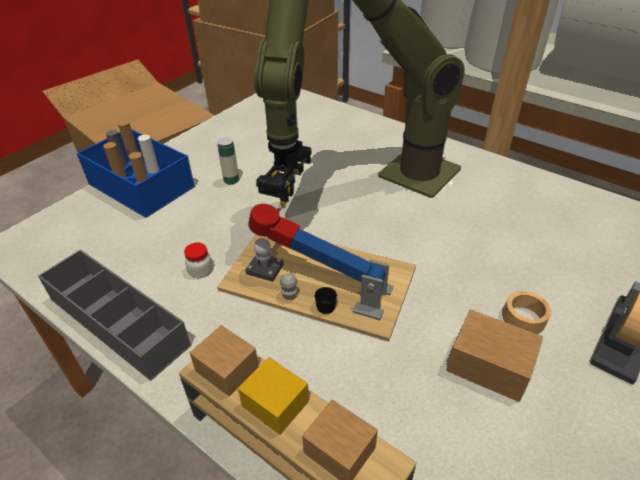

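View pics/w9.png

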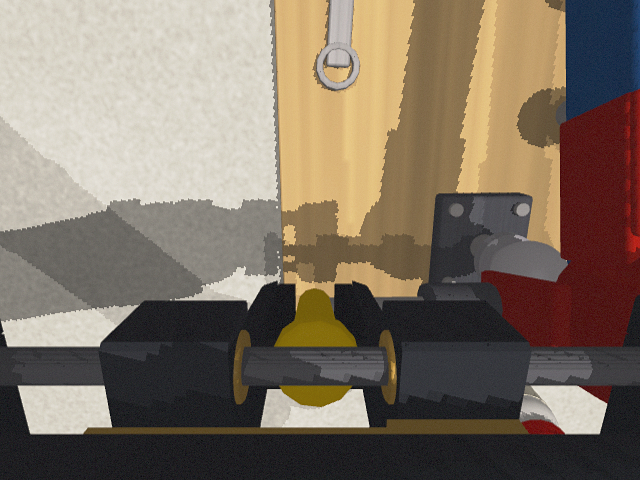

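The ball is exposed at (263,250) and the coupler is raised. Its top is at about 0.21 m against 0.213 m expected at 0.27 rad. The post tilts in the pads but stays held. A quick steadiness check, then hand in.

```bash
python3 -m creep '[{"hand":0.0,"slide":[0,0,0],"turn":0},{"hand":0.0,"slide":[0,0,0],"turn":0},{"hand":0.0,"slide":[0,0,0],"turn":0},{"hand":0.0,"slide":[0,0,0],"turn":0},{"hand":0.0,"slide":[0,0,0],"turn":0}]' 50
python3 - <<'E'
from g import *
p=snapshot("scene");print([q for q in pinpoint("coupler",p)[:1]])
t=snapshot("top")
f=cv2.cvtColor(t["frame"],cv2.COLOR_RGB2HSV);m=((f[...,0]<8)|(f[...,0]>172))&(f[...,1]>150)
m[:, :300]=0;m[:,390:]=0;m[:170]=0;m[250:]=0
v,u=np.nonzero(m);P=np.array([px2w(t,(a,b)) for a,b in zip(u,v)]);print(np.percentile(P[:,2],[5,25,50,75,95,99]))
s=get_state();print(s["tool_pos"],s["contact_force"],s["opening"]*.0881)
from plant import finish_job
print(finish_job())
E
```

```text
clock: 12.32
tool_pos: [0.5271, -0.121, 0.171]
eef_rot: [0.991, 0.134, 0.003, -0.001]
contact_force: [8.0, 4.7, -7.0]
opening: 0.192
[{'uv': [262.4, 222.2], 'conf': 0.95}]
[0.1791 0.1873 0.2064 0.2139 0.22   0.2225]
[ 0.5271 -0.121   0.171 ] [ 6.6709  3.23   -7.5192] 0.01662785510607061
the job is handed in; nothing more can be done
None
```

The tongue is off the ball and the gripper is still holding it. The job was handed in at about 12.4 s, and `finish_job` gave no verdict.

**What I did:** I gripped the yellow post with the jaws opening along the stand's x axis and pulled the latch about 13–15 mm. The spring load was about 7–8 N, as expected. I then lifted along the pivot arc until the gripper had risen about 80 mm.

**Problem on the way:** The first grasp was too high and pinched the cap rim, with the opening reading 23 mm. I made a short test pull with that grasp, and the gripper moved less than 1 mm. I then regripped 9 mm lower, on the post itself, and the opening read about 17 mm for the 18 mm post.

**Last checks:**
- **Height:** The coupler top is at about 0.214 m by depth. At 0.27 rad it should be about 0.213 m.
- **Steadiness:** Over the last 0.6 s the gripper position stayed within about 0.1 mm, and the coupler's top heights within about 0.4 mm.
- **Grip:** The opening is steady at about 17 mm, with a load of about 7.5 N vertically and 7 N sideways.
- **Bystanders:** The scene picture after the lift shows them where they were. I did not measure their positions again.

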